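# Tune the pantry radio to the green sticker

## Robot

A 7-joint arm with a two-finger parallel gripper is mounted at the origin on the work surface. World frame = base frame: x ahead of the robot, y to its left, z up, the work surface at z = 0. Lengths are in m, angles in rad, forces in N, time in s.
With the tool pointing down it reaches from about 0.425 to 0.925 m from the base axis. Payload 6.8 kg.
Tool frame: the origin (TCP) lies midway between the tips of the shut fingers; the grasp point (between the pads) lies bot.grip_point_offset behind it (bot.grip_point_offset is the distance from the TCP to the grasp point, in m); z points along the fingers, y is the line along which they close (so a half turn about z gives the same grasp; the last joint's range is limited). The gripper opens to 85 mm and grips with 20 to 120 N. Pads are 22 mm wide; open, the fingers measure 114 mm over their backs; the gripper's body (76 mm by 85 mm) begins 54 mm behind the grasp point. The pads swing forward as they close: fully open they stand 13 mm farther back than shut.
Start: joints at [-0.108, 0.477, 0.022, 1.555, -0.011, 1.109, -0.083], TCP at [0.675, 0, 0.231] pointing down, gripper open.
Joint ranges: [-2.96, 2.96], [-0.34, 2.1], [-1.41, 1.46], [0.24, 2.44], [-1.37, 4.51], [0.17, 1.92], [-2.96, 2.96]. Speed limits (rad/s): [2.39, 2.39, 3.14, 3.14, 3.14, 3.14, 3.14].

## Interface

Orientations are given as a unit quaternion [w, x, y, z].
In Python, from station import get_obs, cams, job, bot gives the robot as it stands.
- The arm moves only by the tool arm_command, never from a script. Its argument "rows" is a list that holds one entry, the list of rows, each a list of 5 numbers: the finger opening in mm, from 0 to 85.4, then the shift along the world's x, y, z in units of 60 mm (1.0 is 60 mm), then the turn about the world's z in units of 0.08 rad (1.0 is 0.08 rad). In form: [[[grip, x, y, z, turn], ...]]. A call has exactly 10 rows; each row shifts and turns the commanded pose from where the row before left it; what a row does not reach is not made up. A row lasts 1/8 s, in which the tool goes at most 62.5 mm and 10.7 degrees, less where a joint would pass 70% of its speed; a pose out of reach is approached as far as the arm can. A call with a number of a shift or a turn outside -1 to 1 is refused whole. A call with a gripper value outside its range is refused whole. The fingers move at their own pace and stop on an object; "newtons" is the grip in N (left out, the last holds). Time passes only in rows, so rows that do not move let the fingers close, or fill a call up. It gives the time, the measured TCP pose, the force, the opening and the grip force at its end, in the units of the state.
- get_obs(): the state, without advancing time (a new reading comes with each control period).
- cams.read_camera(name): name is "scene" or "side" or "wrist"; returns the picture (420x560x3 uint8, red, green, blue); there is no depth.
- cams.camera_params(name): a dict with "K" (3x3 intrinsics, pixels), "extrinsics" (4x4, takes a point from camera to world coordinates). Camera axes: x right, y down, z forward; pixel columns grow to the right and rows downward; lengths in m; the calibration is good to about 2 mm. A picture is of the moment at which its call begins: read the wrist's pose just before it. camera_params takes no time and is no camera call; for the wrist camera it gives the pose at the moment of the call.
- job.hand_in(): hands the job in; it is judged then, once.
The state is a dict: "t": time; "q": joint angles; "joint_vel": joint speeds; "joint_torque": joint torques, N m; "eef_pos": TCP position; "tool_rot": TCP orientation; "contact_force": force on the tool from outside, world axes, zero at the start; "torque": the same for the moment, N m; "gripper_width": opening from 0.0 (shut) to 1.0 (fully open); "grasp_force": force on a finger pad.
Only numpy, scipy, OpenCV 4.12 (cv2) and the standard library are available. Lean on these libraries where they do the work, as an engineer would, in place of code of your own. Each camera call takes 0.05 s, during which the arm holds its last target. There are 200 camera calls.

## Task

Tune the little blue radio to the station with the green sticker: roll the black thumbwheel on its top with a fingertip until the red pointer stands over the green sticker on the dial. Leave the white volume wheel as it is, and take the hand off the radio when done.

Things in the scene. Friction and masses are not known exactly. Their poses are not given: they have to be found in the camera images.
- radio: Fixed blue radio, 90 (its x) x 240 (y) x 110 mm tall, flat top. Origin under its centre, z up, speaker face to -x. Two thumbwheels stand 9 mm out of the top at x = -21: black tuning wheel at y = -70, white volume wheel at y = +70. At x = +21 a flush cream dial, 30 x 170 mm, runs along y, with a red pointer, a green and a yellow sticker
- tuning_top (a point): Top of the black rubber tuning wheel (44 mm across, round tyre 18 wide, axle along the radio's x), 119 mm above the base. Only 9 mm stand out: too low to pinch; press a fingertip on top and draw it along the radio's y. Sprung: sinks up to 5 mm, this point with it (1.4 N to start, 4.9 N at 5 mm; 3 to 4 mm is enough to roll it). Stays where left; stops at the ends. Axes as the radio's
- pointer_mid (a point): Middle of the red pointer, a 3 x 30 mm bar across the dial, 6 mm above the radio's top (it dips with the pressed wheel). Geared to the wheel, it moves the same way as the wheel's top: 2 mm along the radio's y per 1 mm of rim travel (44 mm per rad). Starts within 10 mm of the dial's middle; travels 75 mm to either side. Axes as the radio's
- green_sticker: Green sticker on the dial, 22 mm along the radio's y, 20 mm across; origin at its centre, axes as the radio's. It lies 36 to 52 mm to one side or the other of the dial's middle, a like yellow sticker on the other side
- volume_wheel (a joint): Angle of the white volume thumbwheel (rad), same size as the tuning wheel but not sprung; 0 at the start, to be left there

How it is judged:
By the outcome, as a careful person would: the job done as asked, in the order asked, and still so for the second after the job is handed in, with the robot touching nothing.
It also fails if it takes over 32 s, if anything falls off the work surface, if the arm or the gripper's body presses on something with over 40 N, if the wrist force passes 120 N, or if a joint passes its speed limit or range.

## Working session

There is one attempt and no reset: what is moved stays moved. The work goes in short steps, Python scripts to look and compute and a tool call to move; the robot and the scene stay as the last step left them, time stands still between calls to the robot, and variables do not carry over. Pictures are saved under pics/ and viewed, at most 10 in all, crops included, and the job is handed in when it is done.

Besides the shell and the picture viewer there is one more tool, called after ">>>" by a JSON object that holds its "api" and its "payload". arm_command: Moves the arm, as the interface text tells. Its arguments: {"type":"object","properties":{"rows":{"type":"array"},"newtons":{"type":"number"}},"required":["rows"]}

```bash
mkdir -p pics; python3 - <<'E'
from station import get_obs,cams,bot
import cv2,numpy as np
o=get_obs();print(o['t'],o['eef_pos'],o['tool_rot'],bot.grip_point_offset)
ims=[cams.read_camera(n) for n in("scene","side","wrist")]
for n,i in zip("abc",ims): cv2.imwrite(f'pics/0{n}.png',i[:,:,::-1])
big=np.hstack([cv2.resize(i,(400,300)) for i in ims[:2]]);
cv2.imwrite('pics/0.png',np.vstack([big,np.hstack([cv2.resize(ims[2],(400,300)),np.zeros((300,400,3),np.uint8)])])[:,:,::-1])
E
```

```text
0.0 [ 6.74389246e-01 -9.44173181e-06  2.30317794e-01] [-5.92550598e-04  7.07093906e-01  7.07119056e-01 -7.05088385e-04] 0.0187
```

View pics/0.png

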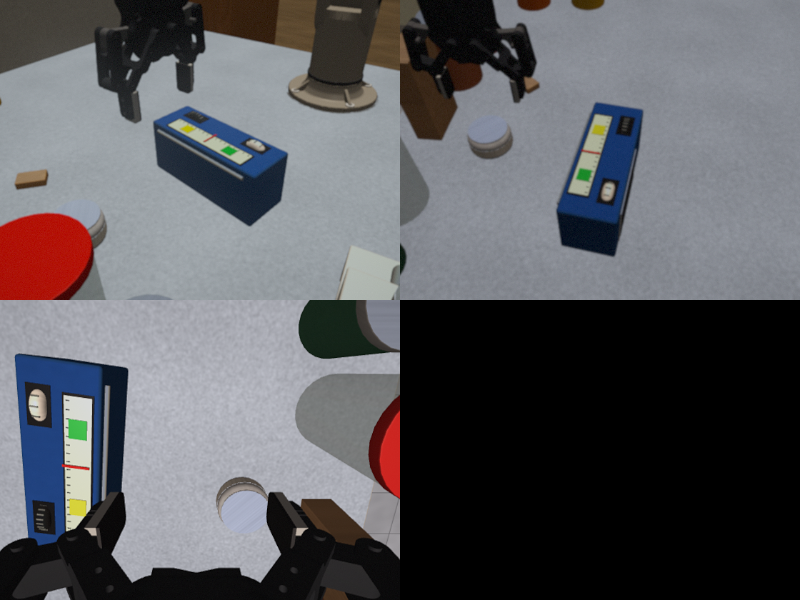

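The scene and side views both show the radio clearly: black wheel at about (276,162) and (875−560=315,175) full-size, with green and yellow stickers and the red pointer on the dial. I'll measure these by colour.

```bash
cat > h.py <<'E'
import cv2,numpy as np
from station import cams
R={'green':((45,120,80),(75,255,255)),'yellow':((24,130,100),(34,255,255)),'red':((0,130,80),(8,255,255)),'blue':((100,120,40),(125,255,255))}
def mask(im,c):
    m=cv2.inRange(cv2.cvtColor(im,cv2.COLOR_RGB2HSV),*map(np.array,R[c]))
    if c=='red': m|=cv2.inRange(cv2.cvtColor(im,cv2.COLOR_RGB2HSV),np.array((172,130,80)),np.array((180,255,255)))
    return m
def ray(P,uv,z):
    d=P['extrinsics'][:3,:3]@np.linalg.solve(P['K'],[uv[0],uv[1],1.]);o=P['extrinsics'][:3,3]
    return o+d*(z-o[2])/d[2]
def look(name,im,P):
    B=max(cv2.findContours(mask(im,'blue'),0,2)[0],key=cv2.contourArea); hull=cv2.convexHull(B)
    out={}
    for c,z in(('green',.110),('yellow',.110),('red',.116)):
        best=None
        for k in cv2.findContours(mask(im,c),0,2)[0]:
            m=cv2.moments(k)
            if m['m00']<12: continue
            u=(m['m10']/m['m00'],m['m01']/m['m00'])
            if cv2.pointPolygonTest(hull,u,False)>0 and (best is None or m['m00']>best[0]): best=(m['m00'],u)
        if best: out[c]=ray(P,best[1],z); print(name,c,best[0],np.round(best[1],1),np.round(out[c],4))
    return out
E
python3 - <<'E'
from h import *
for n,f in(("scene","a"),("side","b"),("wrist","c")):
    im=cv2.imread(f'pics/0{f}.png')[:,:,::-1].copy();P=cams.camera_params(n)
    o=look(n,im,P)
    if len(o)>2:
        g,y=o['green'],o['yellow'];e=(g-y)/np.linalg.norm(g-y) # +-radio y
        print('dir',e[:2],'yaw',np.degrees(np.arctan2(e[1],e[0])),'sep',np.linalg.norm(g-y), 'need',(g-o['red'])@e)
for f,(u,v),s in(("a",(276,162),0),("b",(315,175),0)):
    im=cv2.imread(f'pics/0{f}.png'); c=im[v-45:v+45,u-60:u+60]
    cv2.imwrite(f'pics/z{f}.png',cv2.resize(c,None,fx=3.3,fy=3.3))
cv2.imwrite('pics/z.png',np.hstack([cv2.imread('pics/za.png'),cv2.imread('pics/zb.png')]))
E
```

```text
scene green 124.0 [320.3 210.6] [0.5413 0.0161 0.11  ]
scene yellow 95.0 [262.3 180.1] [ 0.5273 -0.0812  0.11  ]
side green 215.5 [257.3 244.3] [0.5449 0.0149 0.11  ]
side yellow 168.0 [277.9 181.4] [ 0.531  -0.0823  0.11  ]
side red 12.0 [266.1 212.4] [ 0.5394 -0.0265  0.116 ]
dir [0.14114671 0.98998869] yaw 81.885793377345 sep 0.09813187429372235 need 0.04175346551618477
wrist green 606.5 [108.  181.4] [0.5434 0.0148 0.11  ]
wrist yellow 460.5 [108.3 290.3] [ 0.5296 -0.0827  0.11  ]
wrist red 90.5 [104.8 233.5] [ 0.5376 -0.027   0.116 ]
dir [0.14104757 0.99000282] yaw 81.89153097268661 sep 0.09845549050693779 need 0.0421914860070072
```

View pics/z.png

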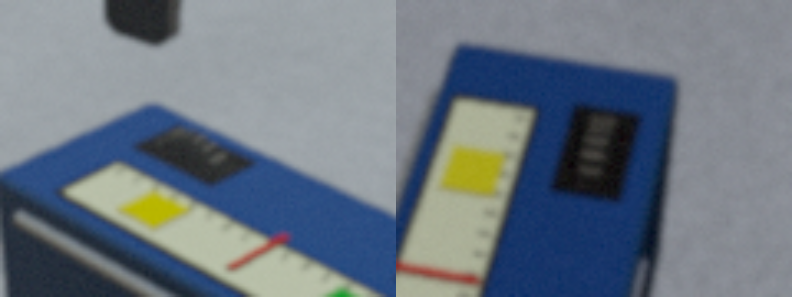

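The crops show the black wheel's slot centred at about (275,164.6) in the scene view and (316,176) in the side view. The red pointer needs about +42 mm along the radio's +y, which is about 21 mm of rim travel.

```bash
python3 - <<'E'
from h import *
for n,uv in(("scene",(275,164.6)),("side",(316.2,176)),("wrist",(60,304))):
    P=cams.camera_params(n);print(n,ray(P,uv,.111))
    if n!='wrist':
        pass
# slot from dark blob inside blue
for n,f in(("scene","a"),("side","b"),("wrist","c")):
    im=cv2.imread(f'pics/0{f}.png')[:,:,::-1].copy();P=cams.camera_params(n)
    g=np.array([.5434,.0155]);e=np.array([.141,.99]);x=np.array([.99,-.141])
    m=(im.max(2)<75).astype(np.uint8)
    for k in cv2.findContours(m,0,2)[0]:
        if 150<cv2.contourArea(k)<3000:
            mm=cv2.moments(k);u=(mm['m10']/mm['m00'],mm['m01']/mm['m00']);p=ray(P,u,.11)
            d=p[:2]-g
            if abs(d@x+.042)<.02 and abs(d@e)<.18: print(n,cv2.contourArea(k),u,p,d@x,d@e)
E
```

```text
scene [ 0.48746007 -0.09145068  0.111     ]
side [ 0.48531921 -0.09462542  0.111     ]
wrist [ 0.48539341 -0.0959081   0.111     ]
scene 230.0 (274.6963768115942, 164.0804347826087) [ 0.48517148 -0.09374887  0.11      ] -0.04224213963762352 -0.11636660001461231
side 840.5 (290.68074558794365, 268.16855046599244) [0.50628297 0.04319201 0.11      ] -0.04065043479927943 0.02218158582724754
side 532.5 (315.30672926447573, 175.9827856025039) [ 0.48639654 -0.09555233  0.11      ] -0.04077504277806667 -0.1179792952908389
wrist 1273.5 (61.463551891113724, 303.8344457531736) [ 0.485999   -0.09639105  0.11      ] -0.041050350019820325 -0.11886568107253362
wrist 1988.5 (53.59860866649903, 146.10393093621656) [0.50580336 0.04230397 0.11      ] -0.0410000314631819 0.02123480758397751
```

>>> {"api": "arm_command", "payload": {"rows": [[[0,-0.45,-0.24,-0.15,-0.25],[0,-0.45,-0.24,-0.15,-0.25],[0,-0.45,-0.24,-0.15,-0.25],[0,-0.45,-0.24,-0.2,-0.25],[0,-0.45,-0.24,-0.2,-0.25],[0,-0.45,-0.24,-0.2,-0.25],[0,-0.45,-0.23,-0.2,-0.27],[0,0,0,-0.1,0],[0,0,0,0,0],[0,0,0,0,0]]], "newtons": 30}}

```text
t: 1.4
eef_pos: [0.4872, -0.0996, 0.1507]
tool_rot: [0.0, 0.755, 0.656, 0.001]
contact_force: [-0.5, -1.3, -0.5]
gripper_width: 0.002
grasp_force: 0.0
```

```bash
python3 - <<'E'
from h import *
from station import get_obs
o=get_obs();print(o['t'],o['eef_pos'],o['contact_force'],o['gripper_width'])
i=[];
for n in("scene","side","wrist"):
    P=cams.camera_params(n);im=cams.read_camera(n);look(n,im,P);i.append(im)
a=cv2.resize(i[0][90:240,200:400],(400,300));b=cv2.resize(i[1][90:240,220:420],(400,300));c=cv2.resize(i[2],(400,300))
cv2.imwrite('pics/1.png',np.vstack([np.hstack([a,b]),np.hstack([c,c*0])])[:,:,::-1])
E
```

```text
1.4 [ 0.48724558 -0.09960847  0.15069094] [-0.49686849 -1.2799169  -0.5250068 ] 0.002319807734780508
scene green 124.0 [320.2 210.7] [0.5414 0.016  0.11  ]
scene yellow 96.0 [262.3 180.1] [ 0.5273 -0.0811  0.11  ]
side green 213.5 [257.3 244.3] [0.5449 0.0149 0.11  ]
side yellow 168.0 [277.9 181.4] [ 0.531  -0.0823  0.11  ]
wrist green 937.5 [359.   11.5] [0.5435 0.0095 0.11  ]
wrist yellow 1284.5 [346.3 198.4] [ 0.5305 -0.082   0.11  ]
wrist red 306.0 [356.6  92.5] [ 0.5385 -0.0269  0.116 ]
```

View pics/1.png

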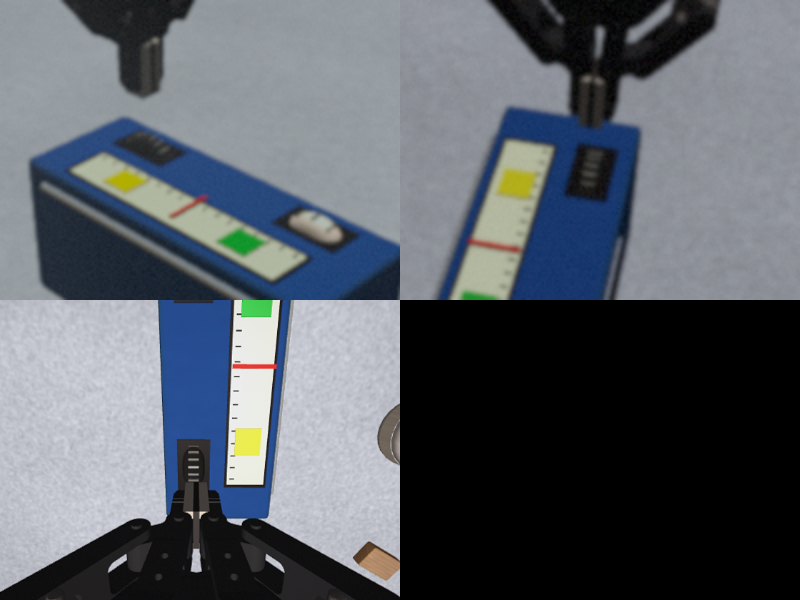

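The fingertip stands over the wheel, slightly behind its top, and the pointer is visible in the wrist view at about (357,92). Now I'll press and make the first 10 mm stroke.

>>> {"api": "arm_command", "payload": {"rows": [[[0,-0.02,0,-0.2,0],[0,0,0,-0.2,0],[0,0,0,-0.12,0],[0,0,0,-0.07,0],[0,0,0,0,0],[0,0.008,0.055,0,0],[0,0.008,0.055,0,0],[0,0.008,0.055,0,0],[0,0,0,0,0],[0,0,0,0,0]]]}}

```text
t: 2.8
eef_pos: [0.4864, -0.0899, 0.115]
tool_rot: [-0.0, 0.755, 0.655, 0.0]
contact_force: [-2.9, 1.4, 3.6]
gripper_width: 0.003
grasp_force: 1.7
```

```bash
cat > s.py <<'E'
from h import *
from station import get_obs
o=get_obs();print(o['t'],o['eef_pos'],o['contact_force'])
e=np.array([.141,.99]);g=np.array([.5434,.0148])
P=cams.camera_params('wrist');im=cams.read_camera('wrist');r=look('wrist',im,P)
if 'red' in r: print('need (fixed green)',(g-r['red'][:2])@e)
if 'red' in r and 'green' in r: print('need (seen)',((r['green']-r['red'])[:2])@e)
cv2.imwrite('pics/last.png',im[:,:,::-1])
E
python3 s.py
```

```text
2.8 [ 0.48638339 -0.08993632  0.11497928] [-2.8684199   1.35394519  3.55288475]
```

```bash
python3 - <<'E'
from h import *
i=[cv2.imread('pics/last.png')[:,:,::-1]]+[cams.read_camera(n) for n in("scene","side")]
for n,k in zip(("scene","side"),i[1:]): look(n,k,cams.camera_params(n))
a=cv2.resize(i[1][90:240,200:400],(400,300));b=cv2.resize(i[2][120:270,220:420],(400,300));c=cv2.resize(i[0],(400,300))
cv2.imwrite('pics/2.png',np.vstack([np.hstack([a,b]),np.hstack([c,c*0])])[:,:,::-1])
E
```

```text
scene green 124.0 [320.3 210.7] [0.5414 0.0161 0.11  ]
scene yellow 96.0 [262.3 180.1] [ 0.5273 -0.0811  0.11  ]
side green 212.5 [257.3 244.3] [0.5449 0.0149 0.11  ]
side yellow 168.0 [277.9 181.4] [ 0.531  -0.0823  0.11  ]
side red 12.5 [262.1 228.2] [ 0.5414 -0.0032  0.116 ]
```

View pics/2.png

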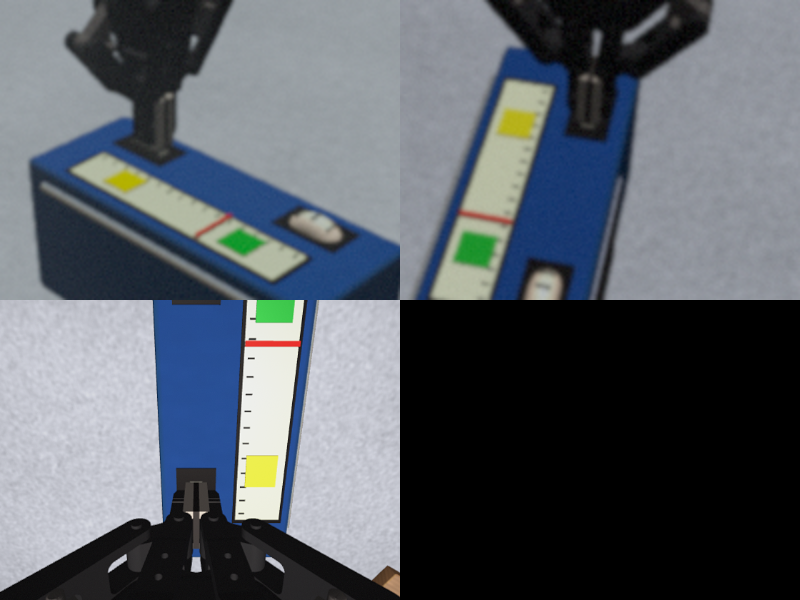

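The pointer has moved about 20 mm and now sits just short of the green sticker, in side view near (262,228). I'll lift, go back, and measure it undipped.

>>> {"api": "arm_command", "payload": {"rows": [[[0,0,0,0.1,0],[0,0,0,0.25,0],[0,0,0,0.24,0],[0,-0.02,-0.16,0,0],[0,0,0,0,0],[0,0,0,0,0],[0,0,0,0,0],[0,0,0,0,0],[0,0,0,0,0],[0,0,0,0,0]]]}}

```text
t: 4.2
eef_pos: [0.4851, -0.0998, 0.1503]
tool_rot: [-0.0, 0.755, 0.655, -0.0]
contact_force: [-0.1, -0.4, -0.1]
gripper_width: -0.003
grasp_force: 0.0
```

```bash
python3 s.py; python3 - <<'E'
from h import *
for n in("scene","side"): look(n,cams.read_camera(n),cams.camera_params(n))
E
```

```text
4.2 [ 0.48505498 -0.09982934  0.15026305] [-0.06907576 -0.39160095 -0.09055687]
wrist green 899.5 [363.1  11. ] [0.5435 0.0091 0.11  ]
wrist yellow 1253.5 [349.9 197.9] [ 0.5305 -0.082   0.11  ]
wrist red 381.0 [363.7  47. ] [ 0.5413 -0.0071  0.116 ]
need (fixed green) 0.02200200278710098
need (seen) 0.01640508905192027
scene green 123.0 [320.3 210.7] [0.5414 0.0161 0.11  ]
scene yellow 96.0 [262.3 180.1] [ 0.5273 -0.0811  0.11  ]
side green 213.5 [257.3 244.3] [0.5449 0.0149 0.11  ]
side yellow 168.0 [277.9 181.4] [ 0.531  -0.0823  0.11  ]
side red 14.0 [263.6 226. ] [ 0.5401 -0.0065  0.116 ]
```

Moved 20 mm as expected. 22 mm is left, so the next stroke is 11 mm.

>>> {"api": "arm_command", "payload": {"rows": [[[0,0,0,-0.2,0],[0,0,0,-0.2,0],[0,0,0,-0.12,0],[0,0,0,-0.07,0],[0,0,0,0,0],[0,0.009,0.061,0,0],[0,0.009,0.061,0,0],[0,0.009,0.061,0,0],[0,0,0,0,0],[0,0,0,0,0]]]}}

```text
t: 5.6
eef_pos: [0.4868, -0.0885, 0.115]
tool_rot: [-0.0, 0.755, 0.655, 0.0]
contact_force: [-1.3, 1.8, 3.8]
gripper_width: 0.001
grasp_force: 1.7
```

>>> {"api": "arm_command", "payload": {"rows": [[[0,0,0,0.1,0],[0,0,0,0.25,0],[0,0,0,0.5,0],[0,0,-0.16,0.3,0],[0,0,0,0.2,0],[0,0,0,0,0],[0,0,0,0,0],[0,0,0,0,0],[0,0,0,0,0],[0,0,0,0,0]]]}}

```text
t: 6.85
eef_pos: [0.4866, -0.0985, 0.1956]
tool_rot: [-0.0, 0.755, 0.655, -0.0]
contact_force: [2.1, -0.1, -0.0]
gripper_width: 0.003
grasp_force: 0.0
```

```bash
python3 s.py; python3 - <<'E'
from h import *
im=cams.read_camera("side");look("side",im,cams.camera_params("side"))
a=cv2.resize(im[120:330,180:460],(400,300));c=cv2.resize(cv2.imread('pics/last.png')[:,:,::-1],(400,300))
cv2.imwrite('pics/3.png',np.hstack([a,c])[:,:,::-1])
E
```

```text
6.85 [ 0.48655224 -0.0984549   0.19561999] [ 2.10221705e+00 -9.58250981e-02 -1.16014680e-03]
wrist green 572.5 [341.9  32. ] [0.5434 0.0097 0.11  ]
wrist yellow 834.0 [333.9 181.9] [ 0.5304 -0.0818  0.11  ]
wrist red 256.5 [344.6  19.5] [0.5443 0.0151 0.116 ]
need (fixed green) -0.00041271196028760807
need (seen) -0.00548446034758005
side green 112.0 [256.3 247.5] [0.5454 0.0193 0.11  ]
side yellow 168.5 [278.  181.4] [ 0.531  -0.0823  0.11  ]
```

View pics/3.png

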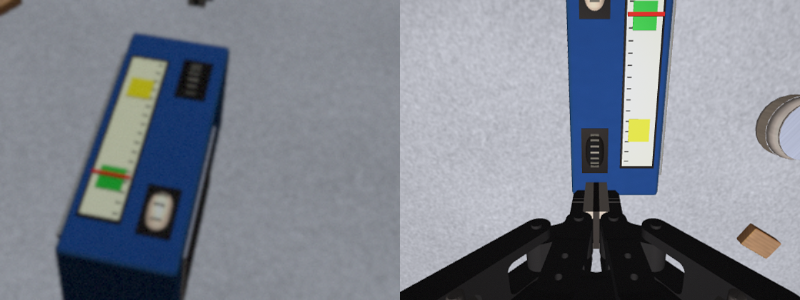

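The red bar now crosses the middle of the green sticker: wrist row 19.5, about 0.4 mm from centre. The white wheel is untouched and the hand is clear of the radio.

```bash
python3 -c "
from station import job
print(job.hand_in())"
```

```text
the job is handed in; nothing more can be done
None
```

The radio is tuned: the red pointer measured about 0.4 mm from the green sticker's centre, the volume wheel was left alone, the hand is clear of the radio, and the job was handed in at about 7 s.

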